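# Dock a battery module and lock it with the over-center clamp lever

## Task

Slide the battery module gently along its rails until it stops firmly against the stop block and its sprung contact pin is pushed in. Then swing the clamp lever over from upright, past its hard point, until it snaps down flat and clamps the module; press on neither with more than 30 N, leave the other things on the bench alone, and let go.

Things in the scene. Friction and masses are not known exactly. Their poses are not given: they have to be found in the camera images.
- fixture: Docking fixture fixed to the bench: aluminium plate 220 x 320 x 12 mm, origin at the centre of its underside; local y runs along the rails to the stop block, x away from the robot, z up. Column 34 x 44 mm, 165 mm high, at local (72, 40) mm carries lever and clamp arm. At the +y end a grey stop block, 45 mm high, is set anew each time: its face is at local y 100 to 124 mm, to be found by feel.
- channel (a point): Middle of the channel floor, at local (-40, -35, 12) mm of the fixture. Two steel rails along local y, 9 mm thick, 20 mm high, 225 mm long, guide the module along local x = -40 mm with about 2 mm play each side. The channel is open at its -y end.
- module_mid (a point): Middle, half-way up the case, of the loose battery module: black ribbed case, aluminium lid, 76 (x) x 150 (y) x 60 mm high, 0.7 to 0.95 kg, on the plate between the rails, axes along the fixture's; 40 to 110 mm short of the block. Its grip rib on top, 14 (x) x 42 (y) x 20 mm high, is centred 50 mm behind the middle. Sliding it takes 3 to 7 N; it stops hard at the block.
- module_tail (a point): Centre of the module's flat tail face (its -y end), 75 mm behind its middle and 42 mm above the bench; it can be pushed here.
- pin (a joint): Travel (m) of the brass contact pin, 14 mm across, that sticks 7 mm out of the stop block's face, its axis 40 mm above the bench: 0 when free, about 0.007 when the module is hard against the block. Its spring pushes back with only 0.5 to 2 N, which the module's own friction withstands.
- foot_pad (a point): Centre of the underside of the sprung rubber foot (26 x 22 mm) under the clamp arm, above the channel at local (-40, 40) mm, 89 mm above the bench when the lever is up (17 mm over the module's lid). The arm's underside is then at 105 mm, its top at 117 mm; it is 22 mm wide along y. The lever drives it down.
- pivot (a point): Pivot of the clamp lever, at local (40, 40, 145) mm of the fixture; the pivot axis is the fixture's x.
- knob (a point): Centre of the black ball knob, 30 mm across, at the end of the lever's 13 mm steel rod, 110 mm from the pivot.
- lever (a joint): Lever angle (rad): 0 upright, growing as the knob swings to the fixture's -y and down; 1.6 = end stop, nearly level, clamped. Starts at 0. Free at first; from about 0.6 the foot meets the module and it resists, most near 0.95 (8 to 10 N at the knob, square to the rod). Past the hard point at 1.3 it snaps by itself to 1.6; released before, it springs part-way back.
- meter: Bystander: orange handheld meter, 75 x 145 x 42 mm, lying beyond the fixture's -y end. Origin at its underside.
- cap: Bystander: yellow plastic terminal cap, 32 mm across, 28 mm high, standing beyond the stop block. Origin at its underside.
- screwdriver: Bystander: red-handled screwdriver, about 0.2 m long, lying beyond the stop block, clear of the plate.
There are look-alikes about, which are no part of the job. Of the things that look like the part that bears module_mid, the larger one is meant.

How it is judged:
By the outcome, as a careful person would: the job done as asked, in the order asked, and still so for the second after the job is handed in, with the robot touching nothing.
It also fails if it takes over 72 s, if anything falls off the work surface, if the arm or the gripper's body presses on something with over 40 N, if the wrist force passes 120 N, or if a joint passes its speed limit or range.

## Robot

A 7-joint arm with a two-finger parallel gripper is mounted at the origin on the work surface. World frame = base frame: x ahead of the robot, y to its left, z up, the work surface at z = 0. Lengths are in m, angles in rad, forces in N, time in s.
With the tool pointing down it reaches from about 0.425 to 0.925 m from the base axis. Payload 6.8 kg.
Tool frame: the origin (TCP) lies between the finger pads; the fingertips stand 22 mm ahead of it and the grasp point (between the pads) lies 3 mm ahead of it; z points along the fingers, y is the direction in which the jaws open and shut (so a half turn about z gives the same grasp; the last joint's range is limited). The gripper opens to 85 mm and grips with 20 to 120 N. Pads are 22 mm wide; open, the fingers measure 114 mm over their backs; the gripper's body (76 mm by 85 mm) begins 54 mm behind the grasp point. The pads swing forward as they close: fully open they stand 13 mm farther back than shut.
Start: joints at [-1.427, 0.477, 0.022, 1.555, -0.011, 1.109, -0.083], TCP at [0.168, 0.654, 0.253] pointing down, gripper open.
Joint ranges: [-2.96, 2.96], [-0.34, 2.1], [-1.41, 1.46], [0.24, 2.44], [-1.37, 4.51], [0.17, 1.92], [-2.96, 2.96]. Speed limits (rad/s): [2.39, 2.39, 3.14, 3.14, 3.14, 3.14, 3.14].

## Interface

Orientations are given as a unit quaternion [w, x, y, z].
In Python, from station import bot gives the robot as it stands. The module is installed in compiled form; this text tells all that it offers.
- The arm moves only by the tool drive_tool, never from a script. Its argument "series" is one flat list of numbers, 7 for each row, row after row: the opening, from -1 (shut) to 1 (fully open), then the shift along the tool's x, y, z in mm, then the turn, a rotation vector about the tool's x, y, z in rad. In form: [jaw, x, y, z, wx, wy, wz, jaw, x, y, z, wx, wy, wz, ...]. A call has 1 to 12 rows; each row shifts and turns the commanded pose from where the row before left it, along the tool's axes as they then stand; what a row does not reach is not made up. A row lasts 1/8 s, in which the tool goes at most 62.5 mm and 10.7 degrees, less where a joint would pass 70% of its speed; a pose out of reach is approached as far as the arm can. A call with a gripper value outside its range is refused whole. The fingers move at their own pace and stop on an object; "force" is the grip in N (left out, the last holds). Time passes only in rows, so rows that do not move let the fingers close. It gives the time, the measured TCP pose, the force and the opening at its end, in the units of the state.
- bot.get_obs(): the state, without advancing time (a new reading comes with each control period).
- bot.read_camera(name): name is "side" or "top" or "wrist"; returns a dict with "pixels" (420x560x3 uint8, blue, green, red), "camera_matrix" (3x3 intrinsics, pixels), "rvec" (rotation vector, rad) and "tvec" (3), from world to camera coordinates, as OpenCV has them. Camera axes: x right, y down, z forward; pixel columns grow to the right and rows downward; lengths in m; the calibration is good to about 2 mm. The wrist camera is an equidistant fisheye: a pixel r from the principal point sees the ray r / f radians off the axis. A picture is of the moment at which its call begins. There is no depth.
- bot.hand_in(): hands the job in, once; it reports no verdict.
The state is a dict: "t": time; "q": joint angles; "joint_vel": joint speeds; "joint_torque": joint torques, N m; "eef_pos": TCP position; "tool_rot": TCP orientation; "contact_force": force on the tool from outside, world axes, zero at the start; "torque": the same for the moment, N m; "gripper_width": opening from 0.0 (shut) to 1.0 (fully open).
Only numpy, scipy, OpenCV 4.12 (cv2) and the standard library are available. Lean on these libraries where they do the work, as an engineer would, in place of code of your own. Each camera call takes 0.05 s, during which the arm holds its last target. There are 200 camera calls.

## Working session

There is one attempt and no reset: what is moved stays moved. The work goes in short steps, Python scripts to look and compute and a tool call to move; the robot and the scene stay as the last step left them, time stands still between calls to the robot, and variables do not carry over. Pictures are saved under pics/ and viewed, about 8 in all and at most 12, crops included, and the job is handed in when it is done.

Besides the shell and the picture viewer there is one more tool, called after "Call:" in YAML: its name, and indented under it one key for each argument. drive_tool: Moves the arm, as the interface text tells. Its arguments: {"type":"object","properties":{"series":{"type":"array"},"force":{"type":"number"}},"required":["series"]}

```bash
mkdir -p pics
python3 - <<'E'
from station import bot
import cv2,pickle,numpy as np
d={n:bot.read_camera(n) for n in("side","top")}
pickle.dump(d,open('cams.pkl','wb'))
for n in d: cv2.imwrite(f'pics/{n}0.png',d[n]['pixels']); print(n,d[n]['camera_matrix'].tolist(),d[n]['rvec'],d[n]['tvec'])
o=bot.get_obs();print(o)
E
```

```text
side [[488.154189704907, 0.0, 282.4264644499974], [0.0, 488.154189704907, 209.27906836297026], [0.0, 0.0, 1.0]] [ 0.22865975 -2.86385473  1.1399317 ] [0.54946428 0.17650014 1.140181  ]
top [[509.2696575041804, 0.0, 278.36570523441986], [0.0, 509.2696575041804, 210.5111259353451], [0.0, 0.0, 1.0]] [ 2.18395847 -2.13288156  0.14500221] [-0.00158029  0.56633176  1.34098319]
{'t': 0.1, 'q': array([-1.42710332,  0.4777379 ,  0.02236128,  1.55637061, -0.01150877,
        1.10930741, -0.08313313]), 'joint_vel': array([-0.00113058, -0.00181752,  0.00192326, -0.00166043, -0.0008742 ,
        0.00084786,  0.00040889]), 'joint_torque': array([ 3.82597646e-03, -5.97761428e+01,  1.61330111e+00, -2.81955385e+01,
        1.27793927e-02,  4.99945381e-03, -2.26811704e-05]), 'eef_pos': array([0.16806092, 0.65321591, 0.25240194]), 'tool_rot': array([-4.40821893e-05,  1.25580890e-01,  9.92083022e-01, -8.46284477e-04]), 'contact_force': array([-0.48323431,  0.51433764, -0.88884302]), 'torque': array([-0.03395813,  0.00260401,  0.01711815]), 'gripper_width': 0.9942384710676336}
```

View pics/top0.png

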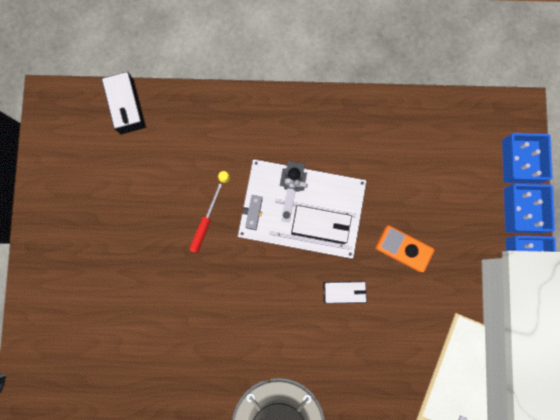

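View pics/side0.png

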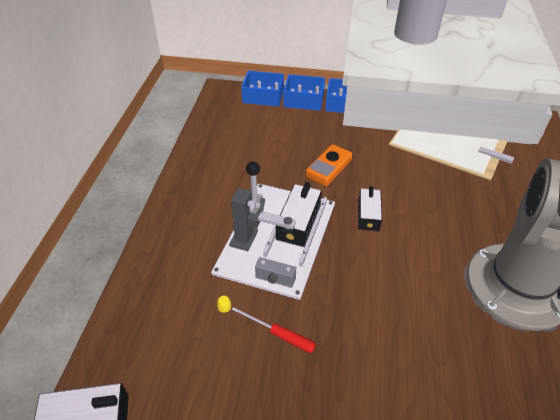

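Top view: the fixture plate has corners near (253,160), (366,180), (352,257) and (239,238), the stop block is at (254,212) and the knob at (293,173). Three things could be taken for the module: the one between the rails at (320,224), a small white/black one at (345,292), and a third on the bench edge at (122,102). The description puts it on the plate between the rails, so I choose (320,224). The side view agrees, showing it at (300,215).

```bash
cat > h.py <<'E'
import cv2,numpy as np
def pose(c):
    R,_=cv2.Rodrigues(np.array(c['rvec'],float)); return R,np.array(c['tvec'],float).ravel(),np.array(c['camera_matrix'])
def ray(c,p):
    R,t,K=pose(c); d=R.T@np.linalg.inv(K)@np.r_[np.asarray(p,float),1]; return -R.T@t,d
def onz(c,p,z):
    o,d=ray(c,p); return o+d*(z-o[2])/d[2]
def proj(c,P):
    return cv2.projectPoints(np.atleast_2d(np.asarray(P,float)),np.array(c['rvec'],float),np.array(c['tvec'],float),np.array(c['camera_matrix']),None)[0][:,0]
def tri(c1,p1,c2,p2):
    o1,d1=ray(c1,p1);o2,d2=ray(c2,p2);d1/=np.linalg.norm(d1);d2/=np.linalg.norm(d2)
    s=np.linalg.lstsq(np.c_[d1,-d2],o2-o1,rcond=None)[0];a=o1+d1*s[0];b=o2+d2*s[1];return (a+b)/2,np.linalg.norm(a-b)
E
python3 - <<'E'
import pickle;from h import *
d=pickle.load(open('cams.pkl','rb'));T=d['top'];S=d['side']
im=T['pixels'];g=im.astype(int)
# plate: bright, low-saturation pixels in ROI
m=((g.min(2)>120)&(g.max(2)-g.min(2)<40)).astype(np.uint8);r=np.zeros_like(m);r[150:265,232:372]=1;m&=r
m=cv2.morphologyEx(m,cv2.MORPH_CLOSE,np.ones((9,9)))
c=max(cv2.findContours(m,0,2)[0],key=cv2.contourArea)
W=np.array([onz(T,p[0],0.012)[:2] for p in cv2.convexHull(c)])
rc=cv2.minAreaRect((W*1000).astype(np.float32));print('plate',rc)
for p in [(254,212),(293,173),(320,224)]: print(p,onz(T,p,0.012))
# knob : dark blobs
for n,roi in(('top',(160,150,280,315)),('side',(155,240,185,268))):
    y0,x0,h,w=roi[0],roi[1],0,0
s=S['pixels'].astype(int);
def dark(im,y0,y1,x0,x1,th=45):
    k=(im[y0:y1,x0:x1].max(2)<th).astype(np.uint8);nn,l,st,ce=cv2.connectedComponentsWithStats(k)
    return [(ce[i]+[x0,y0],st[i]) for i in range(1,nn) if st[i][4]>25]
kt=dark(g,160,192,280,310);ks=dark(s,155,182,240,268)
print('knob top',kt);print('knob side',ks)
if kt and ks: print(tri(T,kt[0][0],S,ks[0][0]))
A=cv2.resize(im[150:270,230:380],None,fx=4,fy=4,interpolation=cv2.INTER_CUBIC)
cv2.imwrite('pics/topcrop.png',A)
E
```

```text
plate ((578.2101440429688, -53.522674560546875), (323.0184326171875, 223.2230224609375), 80.6652603149414)
(254, 212) [0.56356206 0.07858432 0.012     ]
(293, 173) [ 0.67535308 -0.02652757  0.012     ]
(320, 224) [ 0.53475984 -0.10340161  0.012     ]
knob top [(array([294.02, 173.35]), array([  8,   8,  12,  11, 100], dtype=int32))]
knob side [(array([252.31304348, 168.13913043]), array([  6,   7,  14,  13, 115], dtype=int32))]
(array([ 0.62556812, -0.02096461,  0.25400157]), np.float64(0.000956419583140536))
```

View pics/topcrop.png

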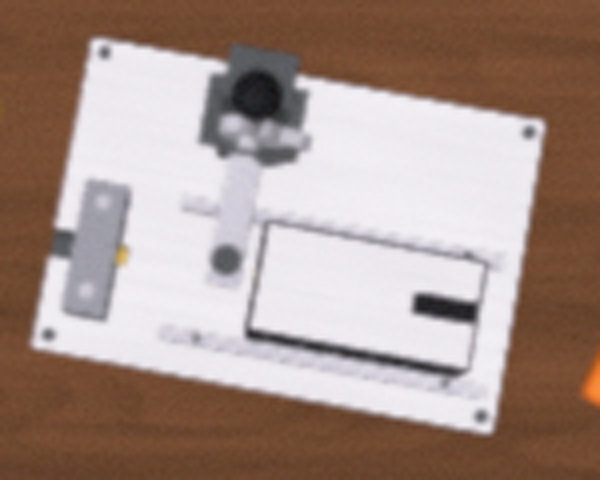

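The crop shows the chosen module with its lid corners at about (267,222), (487,262), (468,370) and (248,330). The rib is on the right, at the tail; the stop block with its brass pin is at left, and the knob is at (257,93).

Run:
```python
import pickle;from h import *
from scipy.spatial.transform import Rotation as Ro
d=pickle.load(open('cams.pkl','rb'));T=d['top'];S=d['side']
C=np.array([.5782,-.0535]);a=np.deg2rad(80.67);Y=np.array([np.cos(a),np.sin(a)]);X=np.array([Y[1],-Y[0]])
for p in [(267,222),(487,262),(468,370),(248,330)]:
    q=onz(T,(p[0]/4+230-.375,p[1]/4+150-.375),.072)[:2]-C; print('lid local',q@X*1e3,q@Y*1e3)
for p,z in [((130,188),.057),((108,320),.057)]:
    q=onz(T,(p[0]/4+229.6,p[1]/4+149.6),z)[:2]-C; print('block face local',q@X*1e3,q@Y*1e3)
L=lambda x,y:(C+X*x/1e3+Y*y/1e3).round(4)
for n,x,y in [('tail-ish',-40,-135),('pivot',40,40),('knob',40,40),('foot',-40,40)]: print(n,L(x,y))
q=[-4.4e-5,.12558,.99208,-.000846];R=Ro.from_quat(q,scalar_first=True).as_matrix();print(R.round(3))
print('angle tool x', np.degrees(np.arctan2(R[1,0],R[0,0])),'Y dir',80.67)
```

```text
lid local -4.0827884382240605 17.924095023576243
lid local -3.280531919979386 -129.2169874792371
lid local -75.71258466867866 -128.87017751839585
lid local -76.62704337382884 17.265778529499848
block face local 3.6632615774020527 111.80990324044016
block face local -85.904315912072 109.41448647693767
tail-ish [ 0.5168 -0.1802]
pivot [ 0.6242 -0.0205]
knob [ 0.6242 -0.0205]
foot [ 0.5452 -0.0075]
[[-0.968  0.249 -0.   ]
 [ 0.249  0.968 -0.002]
 [-0.    -0.002 -1.   ]]
angle tool x 165.5714531999541 Y dir 80.67
```

```bash
cat >> h.py <<'E'
from scipy.spatial.transform import Rotation as Ro
C=np.array([.5782,-.0535]);_a=np.deg2rad(80.67);Y=np.array([np.cos(_a),np.sin(_a)]);X=np.array([Y[1],-Y[0]])
def L(x,y): return C+X*x/1e3+Y*y/1e3
def local(p): q=np.asarray(p)[:2]-C; return np.array([q@X*1e3,q@Y*1e3,p[2]*1e3])
RT=np.array([[Y[0],X[0],0],[Y[1],X[1],0],[0,0,-1]])  # tool x=fixY, y=fixX, z=down
def rel(p0,R0,p1,R1): # mm, rotvec in tool frame
    return (R0.T@(p1-p0)*1e3).round(1),Ro.from_matrix(R0.T@R1).as_rotvec().round(4)
def st(o): return np.array(o['eef_pos']),Ro.from_quat(o['tool_rot'],scalar_first=True).as_matrix()
E
python3 - <<'E'
from h import *;from station import bot
p,R=st(bot.get_obs());p=p+[0,0,.1]
tgt=np.r_[L(-40,-160),.353]
r0,b0=np.hypot(*p[:2]),np.arctan2(p[1],p[0]);r1,b1=np.hypot(*tgt[:2]),np.arctan2(tgt[1],tgt[0])
w=Ro.from_matrix(R.T@RT).as_rotvec();print('total turn',w)
N=20
for i in range(1,N+1):
    s=i/N;r=r0+(r1-r0)*s;b=b0+(b1-b0)*s;pn=np.array([r*np.cos(b),r*np.sin(b),.353]);
    Rn=R@Ro.from_rotvec(w/N).as_matrix()
    print(rel(p,R,pn,Rn));p,R=pn,Rn
E
```

```text
total turn [-1.27633871e-03  1.35362278e-03  1.48180840e+00]
(array([-56.7,  -8.5,  -0.6]), array([-0.0001,  0.0001,  0.0741]))
(array([-56.1,  -9.1,   0. ]), array([-0.0001,  0.0001,  0.0741]))
(array([-55.5,  -9.7,   0. ]), array([-0.0001,  0.0001,  0.0741]))
(array([-54.9, -10.3,   0. ]), array([-0.0001,  0.0001,  0.0741]))
(array([-54.2, -10.8,   0. ]), array([-0.0001,  0.0001,  0.0741]))
(array([-53.6, -11.3,   0. ]), array([-0.0001,  0.0001,  0.0741]))
(array([-52.9, -11.9,   0. ]), array([-0.0001,  0.0001,  0.0741]))
(array([-52.3, -12.4,   0. ]), array([-0.0001,  0.0001,  0.0741]))
(array([-51.6, -12.9,   0. ]), array([-0.0001,  0.0001,  0.0741]))
(array([-51. , -13.4,   0. ]), array([-0.0001,  0.0001,  0.0741]))
(array([-50.3, -13.8,   0. ]), array([-0.0001,  0.0001,  0.0741]))
(array([-49.7, -14.3,   0. ]), array([-0.0001,  0.0001,  0.0741]))
(array([-49. , -14.8,   0. ]), array([-0.0001,  0.0001,  0.0741]))
(array([-48.3, -15.2,   0. ]), array([-0.0001,  0.0001,  0.0741]))
(array([-47.6, -15.6,   0. ]), array([-0.0001,  0.0001,  0.0741]))
(array([-47., -16.,   0.]), array([-0.0001,  0.0001,  0.0741]))
(array([-46.3, -16.4,   0. ]), array([-0.0001,  0.0001,  0.0741]))
(array([-45.6, -16.8,   0. ]), array([-0.0001,  0.0001,  0.0741]))
(array([-44.9, -17.2,   0. ]), array([-0.0001,  0.0001,  0.0741]))
(array([-44.2, -17.5,   0. ]), array([-0.0001,  0.0001,  0.0741]))
```

Call:
drive_tool:
  series: [-1, 0, 0, -50, 0, 0, 0, -1, 0, 0, -50, 0, 0, 0, -1, -57, -8, 0, 0, 0, 0.074, -1, -56, -9, 0, 0, 0, 0.074, -1, -56, -10, 0, 0, 0, 0.074, -1, -55, -10, 0, 0, 0, 0.074, -1, -54, -11, 0, 0, 0, 0.074, -1, -54, -11, 0, 0, 0, 0.074, -1, -53, -12, 0, 0, 0, 0.074, -1, -52, -12, 0, 0, 0, 0.074, -1, -52, -13, 0, 0, 0, 0.074, -1, -51, -13, 0, 0, 0, 0.074]
  force: 20

```text
t: 1.6
eef_pos: [0.5495, 0.2767, 0.3528]
tool_rot: [-0.0, 0.477, 0.879, -0.0]
contact_force: [0.8, -0.5, -0.1]
gripper_width: -0.002
```

Call:
drive_tool:
  series: [-1, -50, -14, 0, 0, 0, 0.074, -1, -50, -14, 0, 0, 0, 0.074, -1, -49, -15, 0, 0, 0, 0.074, -1, -48, -15, 0, 0, 0, 0.074, -1, -48, -16, 0, 0, 0, 0.074, -1, -47, -16, 0, 0, 0, 0.074, -1, -46, -16, 0, 0, 0, 0.074, -1, -46, -17, 0, 0, 0, 0.074, -1, -45, -17, 0, 0, 0, 0.074, -1, -44, -17, 0, 0, 0, 0.075, -1, 0, 0, 0, 0, 0, 0, -1, 0, 0, 0, 0, 0, 0]

```text
t: 3.1
eef_pos: [0.5163, -0.2034, 0.353]
tool_rot: [-0.0, 0.762, 0.648, 0.0]
contact_force: [0.5, 1.5, -0.0]
gripper_width: 0.001
```

Run:
```python
from h import *;from station import bot
o=bot.get_obs();p,R=st(o);print(o['t'],o['q'],local(p),o['contact_force'])
print(rel(p,R,np.r_[L(-40,-160),.2],RT))
```

```text
3.1 [-0.31530112  0.22234204  0.69874628  1.75294652 -0.15223222  1.22148622
  0.262638  ] [ -36.82328199 -157.98753361  353.02953398] [ 0.51338523  1.46390292 -0.0145455 ]
(array([ -2.1,  -3.1, 153. ]), array([-0.0003, -0.0007,  0.0018]))
```

Call:
drive_tool:
  series: [-1, -5, -3, 40, 0, 0, 0, -1, 0, 0, 50, 0, 0, 0, -1, 0, 0, 50, 0, 0, 0, -1, 0, 0, 50, 0, 0, 0, -1, 0, 0, 40, 0, 0, 0, -1, 0, 0, 30, 0, 0, 0, -1, 0, 0, 20, 0, 0, 0, -1, 0, 0, 15, 0, 0, 0, -1, 0, 0, 0, 0, 0, 0, -1, 0, 0, 0, 0, 0, 0]

```text
t: 4.35
eef_pos: [0.513, -0.2089, 0.0591]
tool_rot: [0.001, 0.762, 0.648, 0.0]
contact_force: [-0.2, -0.1, 0.1]
gripper_width: -0.001
```

Run:
```python
from h import *;from station import bot
o=bot.get_obs();p,R=st(o);print(o['t'],local(p),o['contact_force'])
S=bot.read_camera('side');cv2.imwrite('pics/s1.png',cv2.resize(S['pixels'][130:310,200:400],None,fx=3,fy=3))
```

```text
4.35 [ -39.19214905 -163.91205243   59.10884808] [-0.19890605 -0.09797163  0.11519557]
```

View pics/s1.png

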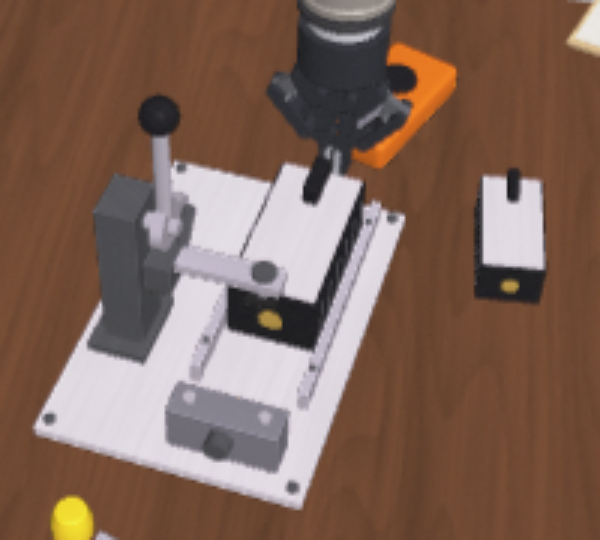

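The fingers at (340,160) are just behind the chosen module's tail and clear of the meter. I'll push gently.

Call:
drive_tool:
  series: [-1, 6, 0, 0, 0, 0, 0, -1, 5, 0, 0, 0, 0, 0, -1, 3, 0, 0, 0, 0, 0, -1, 3, 0, 0, 0, 0, 0, -1, 3, 0, 0, 0, 0, 0, -1, 3, 0, 0, 0, 0, 0, -1, 3, 0, 0, 0, 0, 0, -1, 3, 0, 0, 0, 0, 0]

```text
t: 5.4
eef_pos: [0.5167, -0.1809, 0.0583]
tool_rot: [0.0, 0.762, 0.647, -0.0]
contact_force: [-1.4, -3.9, -1.1]
gripper_width: -0.0
```

Call:
drive_tool:
  series: [-1, 3, 0, 0, 0, 0, 0, -1, 3, 0, 0, 0, 0, 0, -1, 3, 0, 0, 0, 0, 0, -1, 3, 0, 0, 0, 0, 0, -1, 3, 0, 0, 0, 0, 0, -1, 3, 0, 0, 0, 0, 0]

```text
t: 6.15
eef_pos: [0.5199, -0.162, 0.0583]
tool_rot: [-0.0, 0.762, 0.648, -0.0]
contact_force: [-0.8, -4.3, -1.4]
gripper_width: -0.0
```

Call:
drive_tool:
  series: [-1, 4, 0, 0, 0, 0, 0, -1, 4, 0, 0, 0, 0, 0, -1, 4, 0, 0, 0, 0, 0, -1, 4, 0, 0, 0, 0, 0, -1, 4, 0, 0, 0, 0, 0, -1, 4, 0, 0, 0, 0, 0, -1, 4, 0, 0, 0, 0, 0, -1, 4, 0, 0, 0, 0, 0, -1, 4, 0, 0, 0, 0, 0, -1, 4, 0, 0, 0, 0, 0, -1, 3, 0, 0, 0, 0, 0]

```text
t: 7.52
eef_pos: [0.5268, -0.1195, 0.0583]
tool_rot: [-0.0, 0.762, 0.648, 0.0]
contact_force: [-1.1, -3.8, -1.1]
gripper_width: 0.003
```

Run:
```python
from h import *;from station import bot
o=bot.get_obs();p,R=st(o);print(o['t'],local(p),o['contact_force'])
T=bot.read_camera('top');cv2.imwrite('pics/t1.png',cv2.resize(T['pixels'][150:270,230:380],None,fx=4,fy=4,interpolation=cv2.INTER_CUBIC))
```

```text
7.525 [-39.99832554 -73.45519581  58.27200935] [-1.13885304 -3.77079692 -1.06374922]
```

View pics/t1.png

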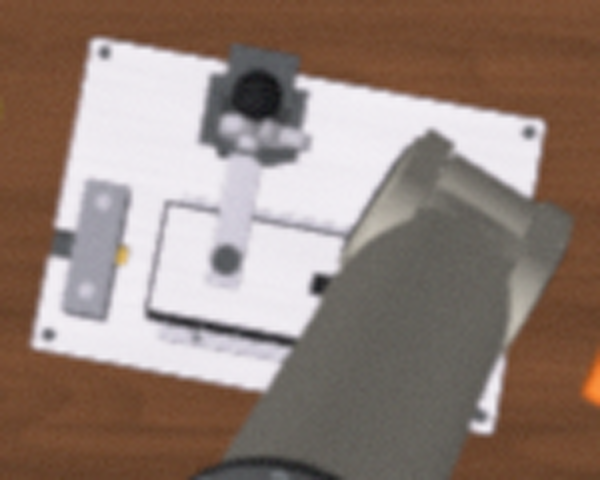

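The module's front edge now runs (165,203)–(147,318), with the block face at (130,188)–(108,320). The gap left is about 8 px.

Run:
```python
import pickle;from h import *
T=pickle.load(open('cams.pkl','rb'))['top']
for p,z in [((165,203),.072),((147,316),.072),((130,188),.057),((108,320),.057)]:
    print(local(onz(T,(p[0]/4+229.6,p[1]/4+149.6),z)))
```

```text
[-4.10455435 86.44142818 72.        ]
[-79.8143771   84.05220771  72.        ]
[  3.66326158 111.80990324  57.        ]
[-85.90431591 109.41448648  57.        ]
```

Call:
drive_tool:
  series: [-1, 2, 0, 0, 0, 0, 0, -1, 2, 0, 0, 0, 0, 0, -1, 2, 0, 0, 0, 0, 0, -1, 2, 0, 0, 0, 0, 0, -1, 1, 0, 0, 0, 0, 0]

```text
t: 8.2
eef_pos: [0.5283, -0.1108, 0.0583]
tool_rot: [-0.0, 0.762, 0.648, 0.0]
contact_force: [-1.4, -4.1, -2.0]
gripper_width: -0.003
```

Call:
drive_tool:
  series: [-1, 2, 0, 0, 0, 0, 0, -1, 2, 0, 0, 0, 0, 0, -1, 2, 0, 0, 0, 0, 0, -1, 1, 0, 0, 0, 0, 0, -1, 1, 0, 0, 0, 0, 0]

```text
t: 8.82
eef_pos: [0.5295, -0.103, 0.0583]
tool_rot: [-0.0, 0.762, 0.648, -0.0]
contact_force: [-0.6, -4.5, -1.5]
gripper_width: -0.002
```

Call:
drive_tool:
  series: [-1, 1, 0, 0, 0, 0, 0, -1, 1, 0, 0, 0, 0, 0, -1, 1, 0, 0, 0, 0, 0]

```text
t: 9.2
eef_pos: [0.53, -0.1002, 0.0583]
tool_rot: [0.0, 0.762, 0.647, -0.0]
contact_force: [-1.8, -4.5, -1.5]
gripper_width: -0.001
```

Call:
drive_tool:
  series: [-1, 1, 0, 0, 0, 0, 0, -1, 1, 0, 0, 0, 0, 0]

```text
t: 9.45
eef_pos: [0.5303, -0.0983, 0.0583]
tool_rot: [0.0, 0.762, 0.647, -0.0]
contact_force: [-1.4, -5.5, -1.4]
gripper_width: 0.002
```

Call:
drive_tool:
  series: [-1, 1, 0, 0, 0, 0, 0, -1, 1, 0, 0, 0, 0, 0]

```text
t: 9.7
eef_pos: [0.5306, -0.0964, 0.0583]
tool_rot: [0.0, 0.762, 0.647, -0.0]
contact_force: [-1.3, -5.5, -2.7]
gripper_width: -0.002
```

Call:
drive_tool:
  series: [-1, 1, 0, 0, 0, 0, 0, -1, 0.5, 0, 0, 0, 0, 0]

```text
t: 9.95
eef_pos: [0.5308, -0.0951, 0.0583]
tool_rot: [0.0, 0.762, 0.647, -0.0]
contact_force: [-1.3, -6.5, -2.0]
gripper_width: -0.0
```

Call:
drive_tool:
  series: [-1, 1, 0, 0, 0, 0, 0]

```text
t: 10.07
eef_pos: [0.5309, -0.0944, 0.0583]
tool_rot: [0.0, 0.762, 0.647, -0.0]
contact_force: [-1.1, -8.3, -2.1]
gripper_width: 0.004
```

Call:
drive_tool:
  series: [-1, 0.5, 0, 0, 0, 0, 0]

```text
t: 10.2
eef_pos: [0.5309, -0.0944, 0.0583]
tool_rot: [0.001, 0.762, 0.647, -0.001]
contact_force: [-0.9, -8.5, -2.2]
gripper_width: -0.003
```

Call:
drive_tool:
  series: [-1, 0.5, 0, 0, 0, 0, 0]

```text
t: 10.32
eef_pos: [0.5309, -0.0944, 0.0583]
tool_rot: [0.001, 0.762, 0.647, -0.001]
contact_force: [-1.7, -9.5, -2.4]
gripper_width: 0.001
```

Call:
drive_tool:
  series: [-1, 1, 0, 0, 0, 0, 0, -1, 1, 0, 0, 0, 0, 0]

```text
t: 10.58
eef_pos: [0.5309, -0.0943, 0.0584]
tool_rot: [0.002, 0.763, 0.646, -0.001]
contact_force: [-1.3, -14.7, -2.9]
gripper_width: -0.003
```

Call:
drive_tool:
  series: [-1, 1, 0, 0, 0, 0, 0, -1, 1, 0, 0, 0, 0, 0]

```text
t: 10.82
eef_pos: [0.5309, -0.0943, 0.0585]
tool_rot: [0.003, 0.763, 0.646, -0.002]
contact_force: [-3.6, -20.7, -2.5]
gripper_width: -0.002
```

Firm stop: no travel while the force rose from 8 to 21 N. I'll back off, rise, and tilt clear of everything.

Call:
drive_tool:
  series: [-1, -4, 0, 0, 0, 0, 0, -1, -10, 0, 0, 0, 0, 0, -1, -15, 0, 0, 0, 0, 0, -1, 0, 0, -30, 0, 0, 0, -1, 0, 0, -50, 0, 0, 0, -1, 0, 0, -55, 0, 0, 0, -1, 0, 0, -55, 0, 0, 0, -1, 0, 0, -55, 0, 0, 0, -1, 0, 0, -55, 0, 0, 0, -1, 0, 0, -30, 0, 0, 0, -1, 0, 0, 0, 0, 0, 0]

```text
t: 12.2
eef_pos: [0.5282, -0.118, 0.3909]
tool_rot: [0.001, 0.762, 0.648, 0.002]
contact_force: [-0.7, 0.0, -1.2]
gripper_width: -0.0
```

Call:
drive_tool:
  series: [-1, 40, 16, 0, 0, 0, 0, -1, 40, 16, 0, 0, 0, 0, -1, 40, 16, 0, 0, 0, 0, -1, 40, 16, 0, 0, 0, 0, -1, 30, 16, 0, 0, 0, 0, -1, 0, 0, 0, 0, -0.153, 0, -1, 0, 0, 0, 0, -0.153, 0, -1, 0, 0, 0, 0, -0.153, 0, -1, 0, 0, 0, 0, -0.152, 0, -1, 0, 0, 0, 0, 0, 0, -1, 0, 0, 0, 0, 0, 0]

```text
t: 13.58
eef_pos: [0.6366, 0.0558, 0.3881]
tool_rot: [0.194, 0.727, 0.617, -0.229]
contact_force: [0.0, -0.7, -0.1]
gripper_width: 0.001
```

Run:
```python
from h import *;from station import bot
o=bot.get_obs();p,R=st(o);print(o['t'],o['q'],local(p),o['contact_force'])
R1=RT@Ro.from_rotvec([0,-.611,0]).as_matrix();z=R1[:,2]
k=np.r_[L(40,40),.255]
print(rel(p,R,k-z*.100,R1),rel(k-z*.1,R1,k-z*.045,R1)[0])
S=bot.read_camera('side');cv2.imwrite('pics/s2.png',cv2.resize(S['pixels'][100:310,150:400],None,fx=2.5,fy=2.5))
```

```text
13.575 [-0.90008361  0.56482583  0.77303986  1.4184942   0.18870883  1.51358019
 -0.36358655] [ 39.88666197 117.34970885 388.12480557] [ 0.02015271 -0.68319055 -0.14818335]
(array([12.9,  0.2, 53.4]), array([-0.001 , -0.0017, -0.0006])) [-0. -0. 55.]
```

View pics/s2.png

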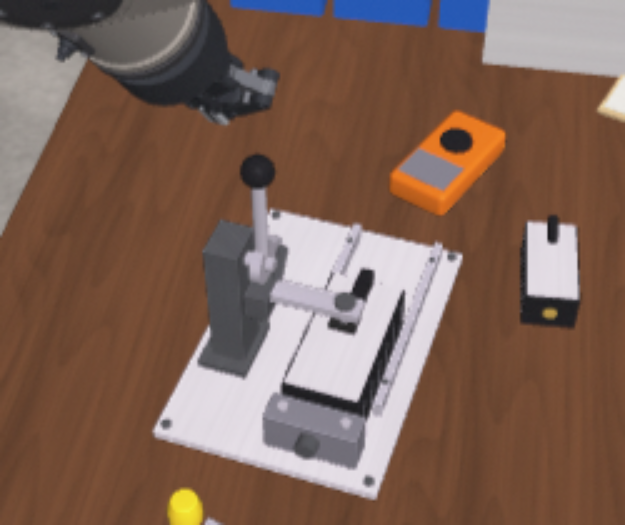

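The module rests flush on the block with no gap at (310,400), and the tilted tool is above and behind the knob at (257,172).

Call:
drive_tool:
  series: [-1, 13, 0, 50, 0, 0, 0, -1, 0, 0, 30, 0, 0, 0, -1, 0, 0, 20, 0, 0, 0, -1, 0, 0, 8, 0, 0, 0, -1, 0, 0, 0, 0, 0, 0]

```text
t: 14.25
eef_pos: [0.6285, 0.0056, 0.2931]
tool_rot: [0.194, 0.728, 0.617, -0.229]
contact_force: [0.5, -0.1, 0.2]
gripper_width: 0.001
```

Run:
```python
from h import *;from station import bot
o=bot.get_obs();p,R=st(o);print(o['t'],local(p),o['contact_force'])
d=37*np.array([.574,.819])
tgt=lambda t:np.array([40-110*np.sin(t),145+110*np.cos(t)])+d
c=local(p)[1:]
for t in np.r_[np.arange(.1,1.41,.1)]:
    n=tgt(t);D=n-c;print(round(t,2),(D@[.819,-.574]).round(1),(D@[-.574,-.819]).round(1));c=n
im=bot.read_camera('side')['pixels'];cv2.imwrite('pics/s3.png',cv2.resize(im[120:230,200:320],None,fx=4,fy=4))
```

```text
14.25 [ 40.05961675  66.43283444 293.06849651] [ 0.5465322  -0.08693501  0.15750582]
0.1 -8.5 16.1
0.2 -8.0 7.6
0.3 -7.2 8.3
0.4 -6.3 9.0
0.5 -5.4 9.6
0.6 -4.4 10.1
0.7 -3.3 10.5
0.8 -2.3 10.8
0.9 -1.2 10.9
1.0 -0.1 11.0
1.1 1.0 11.0
1.2 2.1 10.8
1.3 3.1 10.5
1.4 4.2 10.2
```

View pics/s3.png

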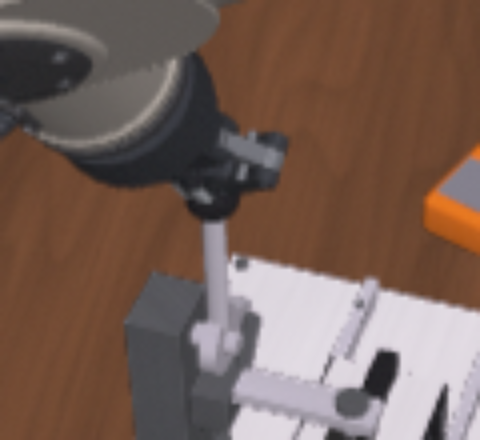

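The fingertips are just behind and above the knob at (212,200). Next I follow the arc.

Call:
drive_tool:
  series: [-1, -4, 0, 8, 0, 0, 0, -1, -4, 0, 8, 0, 0, 0, -1, -4, 0, 4, 0, 0, 0, -1, -4, 0, 4, 0, 0, 0, -1, -4, 0, 4, 0, 0, 0, -1, -3, 0, 4, 0, 0, 0]

```text
t: 15.05
eef_pos: [0.6235, -0.0319, 0.2817]
tool_rot: [0.196, 0.727, 0.617, -0.229]
contact_force: [0.0, -1.2, 8.0]
gripper_width: -0.0
```

Call:
drive_tool:
  series: [-1, -3, 0, 5, 0, 0, 0, -1, -3, 0, 4, 0, 0, 0, -1, -3, 0, 5, 0, 0, 0, -1, -3, 0, 5, 0, 0, 0, -1, -2, 0, 5, 0, 0, 0]

```text
t: 15.68
eef_pos: [0.6183, -0.0557, 0.2679]
tool_rot: [0.195, 0.727, 0.617, -0.23]
contact_force: [-1.0, -0.1, 6.6]
gripper_width: 0.003
```

Run:
```python
from h import *;from station import bot
o=bot.get_obs();p,R=st(o);print(o['t'],local(p),o['contact_force'])
im=bot.read_camera('side')['pixels'];cv2.imwrite('pics/s4.png',cv2.resize(im[120:260,200:350],None,fx=4,fy=4))
```

```text
15.675 [ 39.94309502   4.3297611  267.85061086] [-0.98964606 -0.09753553  6.62730209]
```

View pics/s4.png

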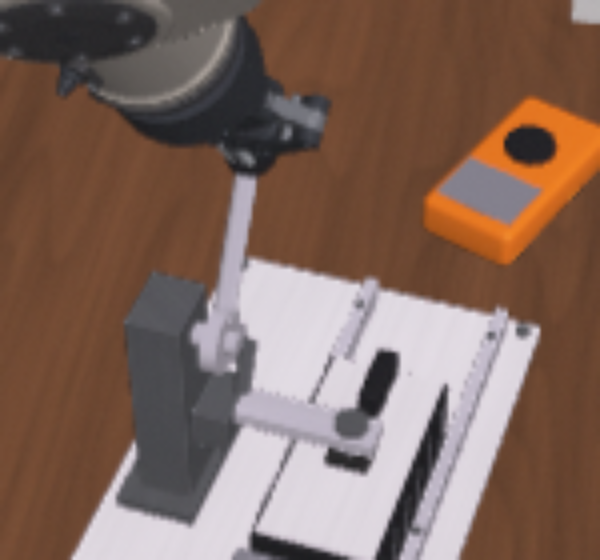

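The lever is at about 0.55 rad, with the knob at (243,165) under the fingertips and a force of about 7 N. I'll carry on.

Call:
drive_tool:
  series: [-1, -3, 0, 5, 0, 0, 0, -1, -2, 0, 5, 0, 0, 0, -1, -1, 0, 5, 0, 0, 0, -1, -1, 0, 5, 0, 0, 0, -1, -1, 0, 6, 0, 0, 0]

```text
t: 16.35
eef_pos: [0.6148, -0.0784, 0.2534]
tool_rot: [0.196, 0.727, 0.616, -0.231]
contact_force: [-5.2, -1.0, 18.9]
gripper_width: 0.0
```

Call:
drive_tool:
  series: [-1, -1, 0, 5, 0, 0, 0, -1, 0, 0, 6, 0, 0, 0, -1, 0, 0, 5, 0, 0, 0, -1, 0, 0, 6, 0, 0, 0]

```text
t: 16.85
eef_pos: [0.6136, -0.0909, 0.2356]
tool_rot: [0.196, 0.727, 0.617, -0.229]
contact_force: [-0.7, 0.6, 12.0]
gripper_width: -0.0
```

Run:
```python
from h import *;from station import bot
o=bot.get_obs();p,R=st(o);l=local(p);print(o['t'],l,o['contact_force'])
k=l[1:]-37*np.array([.574,.819])-[40,145];print(k,np.hypot(*k),np.arctan2(-k[0],k[1]))
```

```text
16.85 [ 40.97271263 -31.15383842 235.61009171] [-0.71447804  0.62999486 12.0181707 ]
[-92.39183842  60.30709171] 110.33221251269028 0.992503075573381
```

Call:
drive_tool:
  series: [-1, 0, 0, 5, 0, 0, 0, -1, 1, 0, 6, 0, 0, 0, -1, 1, 0, 5, 0, 0, 0, -1, 1, 0, 6, 0, 0, 0]

```text
t: 17.35
eef_pos: [0.6118, -0.0997, 0.2142]
tool_rot: [0.195, 0.727, 0.618, -0.229]
contact_force: [1.0, 0.4, 4.5]
gripper_width: 0.002
```

Call:
drive_tool:
  series: [-1, 1, 0, 5, 0, 0, 0, -1, 2, 0, 5, 0, 0, 0, -1, 2, 0, 5, 0, 0, 0]

```text
t: 17.73
eef_pos: [0.6099, -0.1037, 0.1977]
tool_rot: [0.194, 0.727, 0.618, -0.229]
contact_force: [-0.1, 0.2, -0.3]
gripper_width: -0.001
```

Run:
```python
from h import *;from station import bot
o=bot.get_obs();p,R=st(o);l=local(p);print(o['t'],l,o['contact_force'])
k=l[1:]-37*np.array([.574,.819])-[40,145];print(k,np.hypot(*k),np.arctan2(-k[0],k[1]))
im=bot.read_camera('side')['pixels'];cv2.imwrite('pics/s5.png',cv2.resize(im[120:260,200:350],None,fx=4,fy=4))
```

```text
17.725 [ 39.43870095 -44.3542375  197.66883961] [-0.08329848  0.19674198 -0.28783646]
[-105.5922375    22.36583961] 107.93494059764002 1.3620680625276125
```

View pics/s5.png

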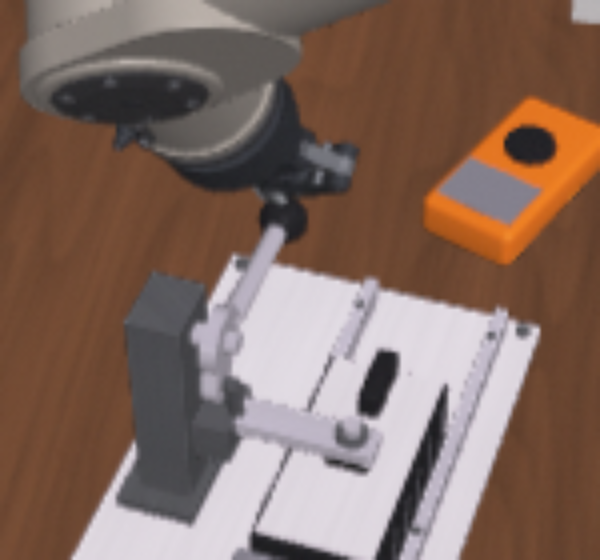

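The force has dropped to zero and the knob at (283,215) has moved away from the tips, so it has snapped. I'll back the tool off along its axis and check.

Call:
drive_tool:
  series: [-1, 0, 0, -30, 0, 0, 0, -1, 0, 0, -50, 0, 0, 0, -1, 0, 0, -55, 0, 0, 0, -1, -25, 0, -40, 0, 0, 0, -1, -30, 0, -40, 0, 0, 0, -1, -30, 0, -40, 0, 0, 0, -1, 0, 0, 0, 0, 0, 0, -1, 0, 0, 0, 0, 0, 0]

```text
t: 18.77
eef_pos: [0.6225, -0.0279, 0.4553]
tool_rot: [0.194, 0.727, 0.618, -0.229]
contact_force: [-0.9, 0.3, -0.4]
gripper_width: -0.001
```

Run:
```python
from h import *;from station import bot
o=bot.get_obs();p,R=st(o);print(o['t'],local(p),o['contact_force'],np.abs(o['joint_vel']).max())
T=bot.read_camera('top');S=bot.read_camera('side')
L3=lambda x,y,z:np.r_[L(x,y),z]
for th in(1.3,1.6): print(th,[proj(c,L3(40,40-110*np.sin(th),.145+.11*np.cos(th))) for c in(T,S)])
im=S['pixels'].astype(int)
u,v=proj(S,L3(40,-70,.142))[0].astype(int);k=(im[v-16:v+17,u-16:u+17].max(2)<50).astype(np.uint8)
n,l,s,ce=cv2.connectedComponentsWithStats(k);print([(ce[i]+[u-16,v-16],s[i][4]) for i in range(1,n) if s[i][4]>20])
a=cv2.resize(S['pixels'][130:300,200:350],None,fx=2.6,fy=2.6);b=cv2.resize(T['pixels'][145:270,230:380],(390,a.shape[0]))
cv2.imwrite('pics/end.png',np.hstack([a,b]))
```

```text
18.775 [ 39.58369027  32.40324778 455.27049239] [-0.91337517  0.33689237 -0.39845914] 0.020659695835208863
1.3 [array([[335.16279011, 188.14683129]]), array([[270.09970371, 165.17020053]])]
1.6 [array([[335.17283023, 190.65615369]]), array([[270.78333772, 174.24900328]])]
[(array([270.66666667, 173.37333333]), np.int32(75))]
```

View pics/end.png

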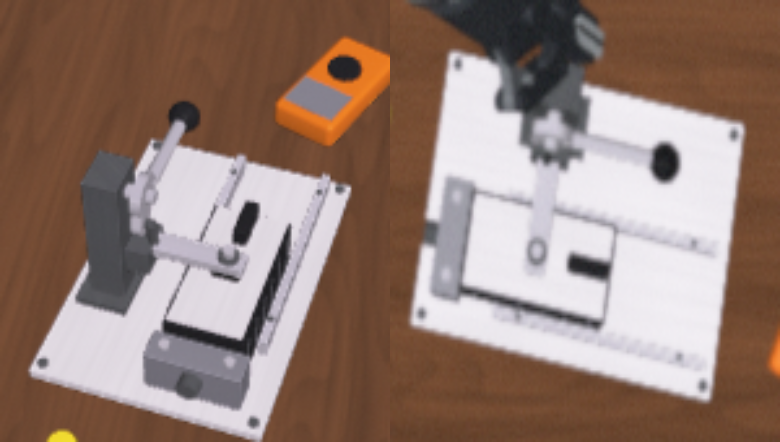

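The knob's measured side pixel (270.7,173.4) matches 1.6 rad, which predicts (270.8,174.2); 1.3 rad would give row 165. The foot is down on the lid, the module is flush against the block, and the gripper is clear. Handing in.

```bash
python3 -c "
from station import bot
print(bot.hand_in())"
```

```text
the job is handed in; nothing more can be done
None
```

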